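Tip the paper rolls into the stock bin and set the tally counter

TASK

Lift the aluminium tray by its bar handle so that the three paper rolls in it tip into the wooden bin behind its hinge, and lower the tray gently back down onto its rest. Then press the step button of the tally counter, one step a press, until the drum shows three dots in its window. Leave the calculator and the stapler where they lie.

Things in the scene. Friction and masses are not known exactly. Their poses are not given: they have to be found in the camera images.
- roll_tipper: fixed plywood bin with a hinged aluminium tray before it. Origin on the counter under the hinge; x points from tray to bin, y along the hinge, z up. Bin inside: x 4 to 144 mm, 228 mm along y, floor 8 mm up; walls to 86 (front), 120 (sides), 150 mm (back). Tray: x -101 to +5 mm, 210 mm wide, walls 40 mm, open to the bin, the rolls stand in it
- tray_hinge (a point): middle of the tray's hinge line, 88 mm above the counter; fixed; axes as roll_tipper (hinge along y)
- tray_handle (a point): middle of the tray's handle, a 12 mm round steel bar along the hinge direction, 98 mm free between its uprights; tray down: 183 mm above the counter, 99 mm to -x of the hinge line and 95 mm above it; moves on an arc about the hinge and can turn in a grip. Free depth under the bar's axis 35 mm (then roll tops begin, 20 mm or more to +x of the bar; tray wall 55 mm under it)
- tip_tray (a joint): tilt of the tray, rad: 0 flat on its rest, 1.15 at its stop with the bar over the bin. Swung up towards the bin; little friction, about 0.5 kg with the rolls, falls back if let go. The rolls slide out by 1.1
- roll_0_center (a point): centre of a white paper roll, 52 mm in diameter and 58 mm long, about 60 g, standing in the tray at the start; z along its axis
- roll_1_center (a point): centre of a second, like roll
- roll_2_center (a point): centre of a third, like roll
- bin_floor (a point): middle of the bin's inner floor, 8 mm above the counter; axes as roll_tipper
- tally: fixed grey desk tally counter, 140 x 124 mm on plan, 260 mm high: sloping block with a round black push button in front, a column behind, and on it a round head that overhangs the button. Origin on the counter in the middle of its underside; front towards -x; z up. The head is a lying cylinder of radius 47 mm along y, axis 214 mm above the origin
- button_top (a point): centre of the top of the black step button, 40 mm in diameter, 78 mm above the counter at rest; moves with it. Its z axis points out of the button, 32 degrees from vertical, leaning to the front (-x of tally); press along its -z. Its y axis is tally's y. As the head is above, come in along this axis with the tool tilted; the head leaves about 56 mm beside the axis
- step_button (a joint): travel of the button, m: 0 up, 0.009 fully in; spring of 2 N at rest, 4.3 N fully in, returns by itself. A press past 6 mm (kept 0.2 s) and a full return (under 1 mm, 0.2 s) moves the drum on by one step: half on the way in, half on the way out. A press under 4 mm does nothing; one of 4 to 5 mm may catch there until pressed fully, and counts then as one
- tally_drum (a joint): angle of the six-sided white drum in the head, rad; one press adds 1.047 (60 degrees), never back. 0 (or 6.283) shows three dots; -1.047 two dots, -2.094 one, -3.142 six, -4.189 five, -5.236 four. It comes to rest at one of these within a second of the start
- three_dots (a point): middle of the drum's face with three black dots (face 36 x 60 mm, dots like on a die, one to six)
- tally_window (a point): where the middle of the face shown in the window lies (the window looks forward and up, in the front of the head); fixed
- calculator: desk calculator, 150 x 105 x 20 mm, loose; origin in the middle of its underside
- stapler: stapler, 125 x 34 x 36 mm, loose; origin in the middle of its underside
- roll_0: the roll of point roll_0_center; origin in the middle of its lower end face
- roll_1: the roll of point roll_1_center; origin in the middle of its lower end face
- roll_2: the roll of point roll_2_center; origin in the middle of its lower end face
Things that resemble listed ones, but are neither listed nor needed, are in the scene too. Leave any blue, red or yellow look-alike of the roll_0 alone.

How it is judged:
By the outcome, as a careful person would: the job done as asked, in the order asked, and still so for the second after the job is handed in, with the robot touching nothing.
It also fails if it takes over 67 s, if anything falls off the work surface, if the arm or the gripper's body presses on something with over 40 N, if the wrist force passes 120 N, or if a joint passes its speed limit or range.

ROBOT

A 7-joint arm with a two-finger parallel gripper is mounted at the origin on a cart in front of the work surface, level with it; the furniture and walls round the work are solid. World frame = base frame: x ahead of the robot, y to its left, z up, the work surface at z = 0. Lengths are in mm, angles in rad, forces in N, time in s.
With the tool pointing down it reaches from about 425 to 875 mm from the base axis. Payload 4.7 kg.
Tool frame: the origin (TCP) lies midway between the tips of the shut fingers; the grasp point (between the pads) lies 19 mm behind it; z points along the fingers, y is the line along which they close (so a half turn about z gives the same grasp; the last joint's range is limited). The gripper opens to 87 mm and grips with 3 to 60 N. Pads are 19 mm wide; open, the fingers measure 117 mm over their backs; the gripper's body (75 mm by 190 mm) begins 51 mm behind the grasp point.
Start: joints at [1.322, 0.321, -0.07, 1.45, 0.023, 1.371, -0.057], TCP at [168.839, -627.709, 222.587] pointing down, gripper open.
Joint ranges: [-2.86, 2.86], [-0.3, 2.09], [-1.38, 1.24], [0.06, 2.45], [-1.56, 4.7], [0.09, 2.05], [-2.69, 2.69]. Speed limits (rad/s): [2.57, 2.57, 3.14, 3.14, 3.14, 3.14, 3.14].

INTERFACE

Orientations are given as a rotation vector (axis times angle).
In Python, from cell import bot gives the robot as it stands. Calls block until the motion is done:
- bot.movep(position, orientation): joint-space move of the TCP to a pose.
- bot.move_linear(position, rot=None, rate=150, threshold=None): straight line of the TCP; rot=None keeps the orientation; rate is the mean speed in mm/s. With threshold (N) it stops when the force on the tool has changed by that much, and returns True; else False.
- bot.movej(angles): joint-space move.
- bot.ungrasp() and bot.close(newtons=None): open the fingers fully, or close them until they stop; newtons is the grip in N (None keeps the last).
- bot.hold(seconds).
- bot.inverse_kinematics(position, orientation): joint angles nearest the present ones, or None.
- bot.get_obs(): the state.
- bot.get_image(name): name is "scene" or "top" or "wrist"; returns (picture, depth): 480x640x3 uint8, blue, green, red; 480x640 float32, mm along the optical axis (not along the pixel's ray), 0 where there is no reading.
- bot.camera_model(name): a dict with "K" (3x3 intrinsics, pixels), "R" (3x3) and "t" (3): a world point X has camera coordinates R X + t. Camera axes: x right, y down, z forward; pixel columns grow to the right and rows downward; lengths in mm; the calibration is good to about 2 mm. A picture is of the moment at which its call begins: read the wrist's pose just before it. camera_model takes no time and is no camera call; for the wrist camera it gives the pose at the moment of the call.
A pose or a line that the arm cannot do raises bot.IKError and nothing moves.
- bot.close_job(): hands the job in; it is judged then, once.
The state is a dict: "time": time; "joint_pos": joint angles; "joint_vel": joint speeds; "joint_efforts": joint torques, N m; "position": TCP position; "eef_rot": TCP orientation; "wrist_force": force on the tool from outside, world axes, zero at the start; "torque": the same for the moment, N m; "width": finger opening in mm; "grasp_force": force on a finger pad.
Only numpy, scipy, OpenCV 4.12 (cv2) and the standard library are available. Lean on these libraries where they do the work, as an engineer would, in place of code of your own. Each camera call takes 0.05 s, during which the arm holds its last target. There are 200 camera calls.

## Working session

There is one attempt and no reset: what is moved stays moved. The work goes in short steps, each a Python script; the robot and the scene stay as the last script left them, time stands still between calls to the robot, and variables do not carry over. Pictures are saved under pics/ and viewed, at most 10 in all, crops included, and the job is handed in when it is done.

```bash
ls; mkdir -p pics; python3 - <<'E'
from cell import bot
import cv2,numpy as np
o=bot.get_obs();print(o['time'],o['position'],o['eef_rot'])
for n in("scene","top"):
    p,d=bot.get_image(n);cv2.imwrite(f"pics/{n}0.png",p);np.save(f"pics/{n}0.npy",d)
    m=bot.camera_model(n);print(n,np.round(m['K'],1).tolist(),np.round(m['R'],3).tolist(),np.round(m['t'],1), 'C',np.round(-m['R'].T@m['t']))
E
```

```text
pics
0.0 [ 168.6467146  -627.16550537  221.45048443] [-3.11264012e+00 -4.11385488e-01  5.49728280e-04]
scene [[593.1, 0.0, 325.7], [0.0, 593.1, 243.0], [0.0, 0.0, 1.0]] [[-0.876, -0.482, 0.015], [-0.343, 0.601, -0.722], [0.339, -0.638, -0.691]] [ 413.9  289.3 1203.4] C [  54.  793. 1035.]
top [[583.5, 0.0, 321.5], [0.0, 583.5, 236.2], [0.0, 0.0, 1.0]] [[0.064, -0.998, -0.003], [-0.852, -0.053, -0.521], [0.52, 0.036, -0.853]] [ -89.4  508.9 1407.6] C [-293. -113. 1466.]
```

View pics/scene0.png

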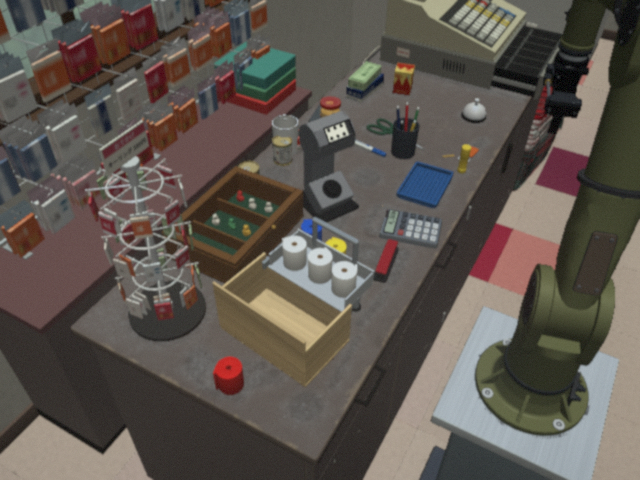

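View pics/top0.png

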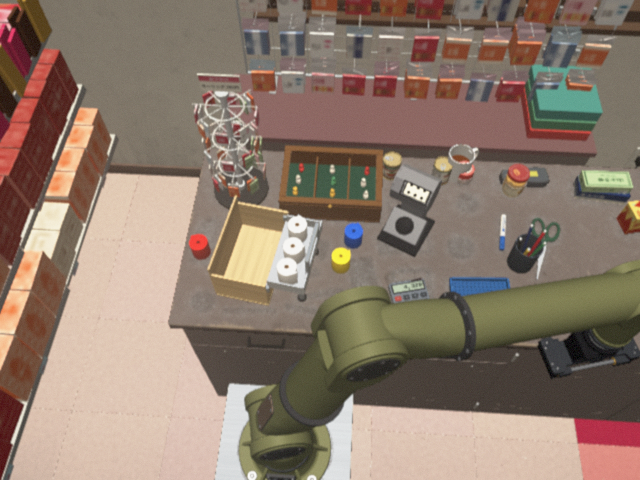

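The scene picture shows the bin at (283,315), the tray with three white rolls at (294–344,250–275), and the tally at (328,160). The blue roll (312,228), yellow roll (336,245) and red roll (229,375) are look-alikes. Stapler (386,260) and calculator (410,227) are nearby. The top picture shows the bin at (245,260), the tray at (292,255) and the tally at (408,215). The window seems to show more than three dots.

```bash
cat > h.py <<'E'
import cv2,numpy as np
from scipy.spatial.transform import Rotation as Ro
def cloud(d,m,step=1):
    K=np.array(m['K']);v,u=np.mgrid[0:480,0:640]
    c=np.stack([(u-K[0,2])/K[0,0]*d,(v-K[1,2])/K[1,1]*d,d],-1)
    return (c-np.array(m['t']))@np.array(m['R'])
def ray(m,uv,z):
    K=np.array(m['K']);R=np.array(m['R']);C=-R.T@m['t']
    r=R.T@np.linalg.inv(K)@np.array([*uv,1.]);return C+r*(z-C[2])/r[2]
def pix(m,X):
    p=np.array(m['K'])@(np.array(m['R'])@np.array(X)+m['t']);return p[:2]/p[2]
E
python3 - <<'E'
from cell import bot
from h import *
H=np.full((300,400),-1.)
P={}
for n in("scene","top"):
    m=bot.camera_model(n);d=np.load(f"pics/{n}0.npy");W=cloud(d,m);W[d==0]=-999;P[n]=W
    # grid: x 300..900 rows, y 400..-400 cols, 2mm
    k=(W[...,2]>-5)&(W[...,2]<300)
    i=((900-W[k][:,0])/2).astype(int);j=((400-W[k][:,1])/2).astype(int);z=W[k][:,2]
    g=(i>=0)&(i<300)&(j>=0)&(j<400);np.maximum.at(H,(i[g],j[g]),z[g])
im=cv2.applyColorMap(np.clip(H,0,255).astype(np.uint8),cv2.COLORMAP_JET);im[H<0]=0
im=cv2.resize(im,(800,600),interpolation=cv2.INTER_NEAREST);cv2.imwrite("pics/h.png",im)
s=cv2.imread("pics/scene0.png");t=cv2.imread("pics/top0.png")
a=cv2.resize(s[95:225,285:375],(400,578),interpolation=3)
b=cv2.resize(t[195:305,200:350],(400,293),interpolation=3);c=cv2.resize(s[205:325,255:390],(400,285),interpolation=3)
cv2.imwrite("pics/crops.png",np.hstack([a,np.vstack([b,c])]))
E
```

```text
(no output)
```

View pics/h.png

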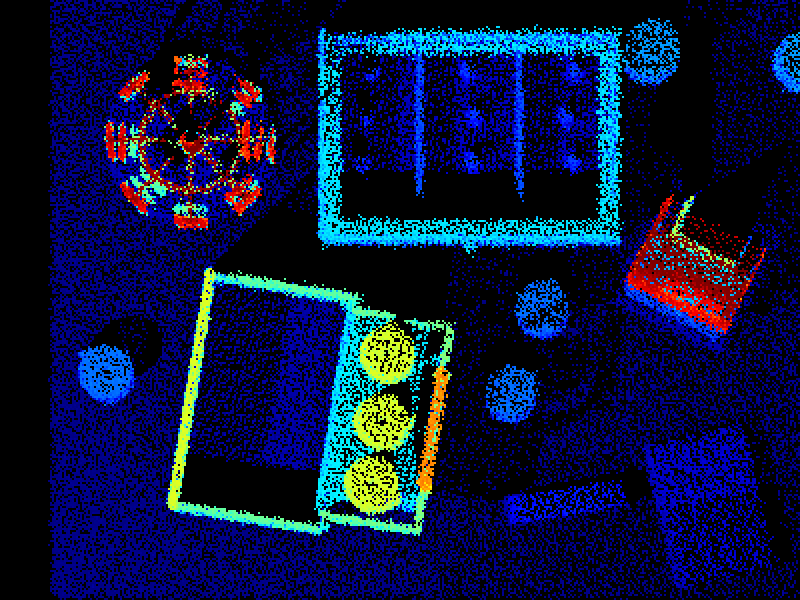

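View pics/crops.png

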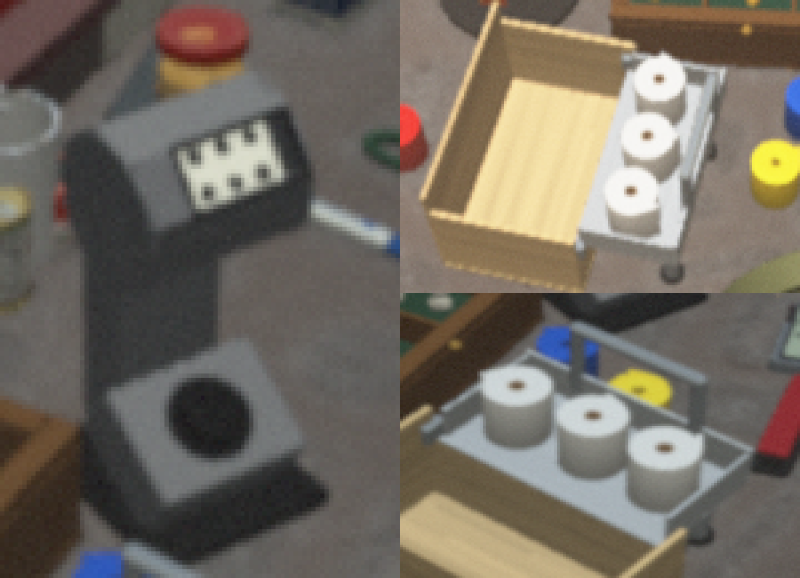

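The height map (1 mm per pixel, x = 900−row, y = 400−column) shows the handle bar from (441,370) to (425,490) and the tally head around (695,265). In the crops the three standing white rolls fit the description. The red, blue and yellow rolls are decoys. The window shows six dots (2×3), so three presses are needed. Next I'll get the numbers.

```bash
python3 - <<'E'
from cell import bot
from h import *
M={n:bot.camera_model(n) for n in("scene","top")};A=[];hd=[]
for n,m in M.items():
    d=np.load(f"pics/{n}0.npy");W=cloud(d,m);W[d==0]=-999
    k=(abs(W[...,0]-470)<80)&(abs(W[...,1]+33)<30)&(W[...,2]>172)&(W[...,2]<200);a=W[k]
    c=a.mean(0);print(n,'bar n',len(a),c.round(1),'zmax',np.percentile(a[:,2],[50,90,98]).round(1));A.append(a)
    k=(W[...,2]>140)&(W[...,2]<160)&(W[...,1]>170)&(W[...,1]<240)&(W[...,0]>370)&(W[...,0]<650)
    b=W[k];vx,vy,x0,y0=cv2.fitLine(b[:,:2].astype(np.float32),cv2.DIST_HUBER,0,.01,.01).ravel();print(' back wall',vx,vy,x0,y0,b[:,0].min(),b[:,0].max(),'yaw',np.degrees(np.arctan2(abs(vx),-vy*np.sign(vx))))
    k=(W[...,2]>170)&(W[...,2]<275)&(abs(W[...,0]-630)<110)&(abs(W[...,1]+300)<110)
    h=W[k];hd.append(h);print(' head',len(h),cv2.minAreaRect(h[:,:2].astype(np.float32)), h[:,2].max())
    img=cv2.imread(f"pics/{n}0.png")
    # button blob
    p=pix(m,[590,-270,78]);print(' guess',p.round())
    g=img.max(2);u0,v0=(332,187) if n=='scene' else (404,225)
    bw=(g[v0-20:v0+20,u0-20:u0+20]<45).astype(np.uint8);N,l,st,ce=cv2.connectedComponentsWithStats(bw)
    i=l[20,20];print(' button',i,st[i],ce[i]+[u0-20,v0-20],g[v0,u0],ray(m,ce[i]+[u0-20,v0-20],78).round(1))
a=np.vstack(A);vx,vy,x0,y0=cv2.fitLine(a[:,:2].astype(np.float32),cv2.DIST_HUBER,0,.01,.01).ravel()
s=(a[:,:2]-[x0,y0])@[vx,vy];q=np.percentile(s,[1,99]);print('bar dir',vx,vy,'mid',np.array([x0,y0])+q.mean()*np.array([vx,vy]),q)
print(cv2.minAreaRect(np.vstack(hd)[:,:2].astype(np.float32)))
E
```

```text
scene bar n 324 [470.2 -31.2 187.5] zmax [188.5 192.5 193.7]
 back wall 0.9870647 -0.16032243 506.4514 211.36781 393.9077465043171 631.5112806253157 yaw 80.77438
 head 1981 ((635.2990112304688, -296.49456787109375), (117.43647766113281, 100.02615356445312), 60.884666442871094) 266.4688399991602
 guess [337. 192.]
 button 1 [ 12  14  17  17 214] [331.74766355 188.63551402] 34 [ 607.3 -274.6   78. ]
top bar n 197 [464.5 -34.5 185.8] zmax [186.2 190.4 192.6]
 back wall 0.98639864 -0.1643706 504.5702 207.34924 391.2474303512627 627.1011813462558 yaw 80.53932
 head 1626 ((632.4015502929688, -296.76580810546875), (109.49299621582031, 96.920654296875), 63.00496292114258) 267.50442047907916
 guess [399. 229.]
 button 0 [   0    0   40   40 1600] [403.5 224.5] 62 [ 605.9 -282.7   78. ]
bar dir 0.9870273 -0.16055271 mid [470.76148409 -32.44881309] [-57.72040134  61.76130615]
((635.8833618164062, -296.42047119140625), (115.4468994140625, 102.88996124267578), 62.95800018310547)
```

```bash
cat >> h.py <<'E'
def rv(z,y):
    z=np.array(z,float);y=np.array(y,float);y-=z*(z@y);y/=np.linalg.norm(y)
    return Ro.from_matrix(np.stack([np.cross(y,z),y,z],1)).as_rotvec()
th=np.radians(80.7);XT=np.array([np.cos(th),np.sin(th),0]);YT=np.array([-np.sin(th),np.cos(th),0])
ty=np.radians(-27.3);XL=np.array([np.cos(ty),np.sin(ty),0]);YL=np.array([-np.sin(ty),np.cos(ty),0])
AX=np.cos(np.radians(32))*np.array([0,0,1])-np.sin(np.radians(32))*XL  # button axis outward
BT=np.array([605,-278,78.])
E
python3 - <<'E'
from cell import bot
from h import *
m=bot.camera_model("wrist");o=bot.get_obs()
R=Ro.from_rotvec(o['eef_rot']).as_matrix();C=-m['R'].T@m['t']
print('cam in tool',(R.T@(C-o['position'])).round(1),'axis',(R.T@m['R'][2]).round(2))
for s in(1,-1):
    print(s,[None if q is None else np.round(q,2) for q in(bot.inverse_kinematics(p,r) for p,r in[([300,-380,420],rv([0,0,-1],s*XT)),([469,-33,300],rv([0,0,-1],s*XT)),([469,-33,164],rv([0,0,-1],s*XT)),([491,110,198],rv([0,0,-1],s*XT)),(BT+100*AX,rv(-AX,s*YL)),(BT-10*AX,rv(-AX,s*YL))])])
E
```

```text
cam in tool [  68.5   -0.2 -161.7] axis [-0.25  0.    0.97]
1 [array([ 1.28, -0.04, -0.41,  1.47, -0.02,  1.71,  2.28]), array([ 0.89, -0.09, -0.8 ,  1.73, -0.07,  1.48,  1.5 ]), array([ 0.88,  0.01, -0.86,  1.93,  0.01,  1.2 ,  1.43]), array([ 0.71,  0.1 , -1.03,  1.81,  0.09,  1.28,  1.07]), array([ 0.75, -0.07, -0.4 ,  2.12,  0.08,  0.53,  1.39]), array([ 0.86,  0.21, -0.54,  2.07,  0.5 ,  0.36,  1.04])]
-1 [array([ 1.04, -0.05, -0.18,  1.48, -0.01,  1.71, -0.88]), array([ 0.26, -0.08, -0.23,  1.74, -0.02,  1.48, -1.7 ]), array([ 0.85,  0.01, -0.83,  1.93,  0.01,  1.2 , -1.71]), array([ 0.86,  0.13, -1.2 ,  1.81,  0.13,  1.28, -2.1 ]), array([ 1.12, -0.07, -0.75,  2.11,  0.02,  0.53, -1.7 ]), array([ 0.8 ,  0.21, -0.48,  2.08,  0.46,  0.36, -2.07])]
```

```bash
python3 - <<'E'
from cell import bot
from h import *
r=rv([0,0,-1],XT)
bot.movep([300,-380,420],r);bot.movep([469,-33,270],r)
m=bot.camera_model("wrist");p,d=bot.get_image("wrist");o=bot.get_obs();print(o['time'],o['position'],o['wrist_force'])
W=cloud(d,m);W[d==0]=-999
k=(abs(W[...,0]-470)<75)&(abs(W[...,1]+33)<25)&(W[...,2]>178)&(W[...,2]<200);a=W[k]
print(len(a),a.mean(0) if len(a) else 0)
if len(a):
    vx,vy,x0,y0=cv2.fitLine(a[:,:2].astype(np.float32),cv2.DIST_HUBER,0,.01,.01).ravel();s=(a[:,:2]-[x0,y0])@[vx,vy];q=np.percentile(s,[1,99])
    print(vx,vy,np.array([x0,y0])+q.mean()*np.array([vx,vy]),q,np.percentile(a[:,2],[50,90,98]))
for s in(-49,0,49):
    u=pix(m,np.array([469,-33,189])+s*YT).round();print(u);cv2.circle(p,tuple(int(v) for v in u),3,(0,255,0),1)
cv2.imwrite("pics/w1.png",p)
E
```

```text
3.6917 [469.23889679 -34.60337015 270.38268543] [-0.30619551  0.6131749  -0.22917295]
2071 [458.92179336 -31.65525212 187.19312318]
0.986599 -0.16316351 [461.47142015 -31.98988722] [-44.9701984   50.46042905] [187.54546629 188.8008036  189.39591422]
[315. 309.]
[315. 247.]
[315. 179.]
```

View pics/w1.png

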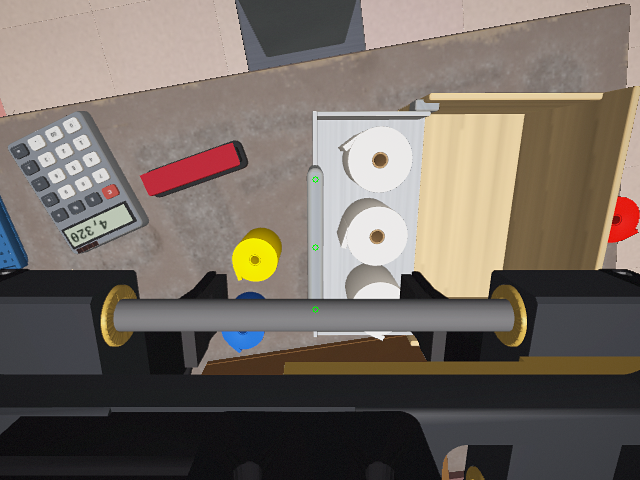

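The wrist view shows the bar at (316,165–330) under the green marks, midway between the open fingers. The measurement is confirmed, so I'll grasp the bar.

```bash
python3 - <<'E'
from cell import bot
from h import *
bot.move_linear([469,-33,163],rate=80,threshold=10)
o=bot.get_obs();print(o['time'],o['position'].round(1),o['wrist_force'].round(1))
bot.close(15);o=bot.get_obs();print(o['time'],o['position'].round(1),o['wrist_force'].round(1),o['width'],o['grasp_force'])
E
```

```text
5.175 [469.4 -33.  163.5] [ 0.9  0.5 -0.3]
6.375 [468.9 -33.4 163. ] [-0.4 -1.9  0.2] 11.345355240191346 14.98019652441144
```

```bash
cat >> h.py <<'E'
def arc(t,p0):  # TCP at tilt t, from TCP p0 at tilt 0 
    a0=np.arctan2(95,-99);r=np.hypot(95,99);a=a0-t
    return np.array(p0)+XT*(r*np.cos(a)+99)+np.array([0,0,r*np.sin(a)-95])
P0=[469,-33.2,163]
E
python3 - <<'E'
from cell import bot
from h import *
for t in np.linspace(0,1.13,9)[1:]:
    bot.move_linear(arc(t,P0),rate=60)
    o=bot.get_obs();print(round(t,2),round(o['time'],2),(o['position']-arc(t,P0)).round(1),o['wrist_force'].round(1),o['width'].round(1))
bot.hold(1)
p,d=bot.get_image("scene");q,d=bot.get_image("top")
cv2.imwrite("pics/tilt.png",np.hstack([cv2.resize(p[205:385,180:400],(400,328)),cv2.resize(q[180:315,190:355],(400,328))]))
E
```

```text
Traceback (most recent call last):
AttributeError: 'float' object has no attribute 'round'
```

```bash
python3 - <<'E'
from cell import bot
from h import *
for t in np.linspace(0,1.13,9)[1:]:
    bot.move_linear(arc(t,P0),rate=60)
    o=bot.get_obs();print(round(t,2),round(o['time'],2),(o['position']-arc(t,P0)).round(1),o['wrist_force'].round(1),round(o['width'],1))
bot.hold(1)
p,d=bot.get_image("scene");q,d=bot.get_image("top")
cv2.imwrite("pics/tilt.png",np.hstack([cv2.resize(p[205:385,180:400],(400,328)),cv2.resize(q[180:315,190:355],(400,328))]))
E
```

```text
0.14 7.09 [-0.1 -0.9  0.2] [-1.4 -4.4  3. ] 11.4
0.28 7.57 [-0.2 -1.3  0.6] [-3.8 -5.2  5. ] 11.5
0.42 8.04 [ 0.2 -0.4  0.8] [-3.4 -4.7  6.5] 11.5
0.56 8.52 [0.4 0.2 0.5] [-2.3 -3.   5.7] 11.1
0.71 8.99 [0.4 0.3 0.2] [-0.2 -2.3  3.8] 11.2
0.85 9.47 [ 0.3 -0.  -0. ] [ 2.2 -1.8  2.8] 11.2
0.99 9.94 [ 0.1 -0.1 -0.1] [ 3.9 -1.7  0.2] 11.3
1.13 10.42 [ 0.1  0.  -0.1] [ 3.7 -2.  -0.7] 11.1
```

View pics/tilt.png

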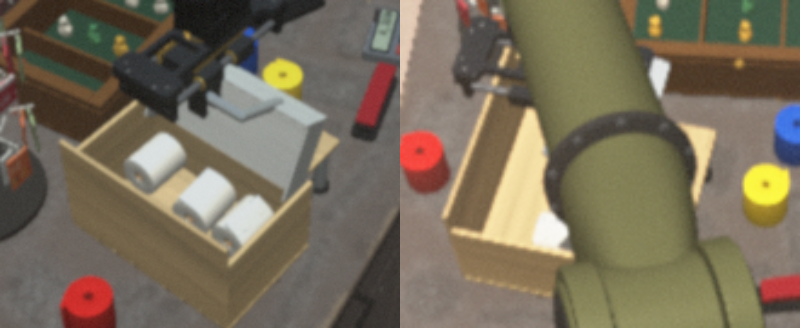

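The tray is up and all three white rolls lie in the bin (crop pixels (155,160), (203,197), (243,220)). I'll lower it, release, and go to a standoff in front of the button.

```bash
python3 - <<'E'
from cell import bot
from h import *
ts=np.linspace(1.13,0,9)[1:]
for t in ts:
    bot.move_linear(arc(t,P0),rate=60 if t>.2 else 25)
    o=bot.get_obs();print(round(t,2),round(o['time'],2),o['wrist_force'].round(1),round(o['width'],1))
bot.ungrasp();bot.hold(.2)
bot.move_linear([469,-33,290],rate=120)
o=bot.get_obs();print(o['time'],o['wrist_force'].round(1))
m=bot.camera_model("wrist");p,d=bot.get_image("wrist");W=cloud(d,m);W[d==0]=-999
k=(abs(W[...,0]-460)<60)&(abs(W[...,1]+33)<25)&(W[...,2]>170)&(W[...,2]<205);print('bar z',np.percentile(W[k][:,2],[50,98]),W[k].mean(0))
r=rv(-AX,YL)
bot.movep([430,-170,330],rv([0,0,-1],XT))
bot.close(10)
bot.movep(BT+110*AX,r)
m=bot.camera_model("wrist");p,d=bot.get_image("wrist");cv2.imwrite("pics/b.png",p);np.save("pics/b.npy",d)
np.savez("pics/b.npz",**m);o=bot.get_obs();print(o['time'],o['position']-BT-110*AX);print(pix(m,BT))
E
```

```text
0.99 11.99 [ 3.5 -1.   0.1] 11.1
0.85 12.47 [ 1.9 -0.8  1. ] 11.4
0.71 12.94 [ 2.1 -0.3 -0.9] 11.2
0.56 13.42 [-1.3 -0.8 -1.4] 11.2
0.42 13.89 [-1.8 -0.1 -1.4] 11.3
0.28 14.37 [-2.9  0.8 -1.5] 11.3
0.14 15.29 [-4.9  1.5 -2.7] 11.2
0.0 16.22 [-4.6  2.1 -1.8] 11.6
19.0083 [-0.1  0.1 -0.4]
bar z [187.51394498 189.50359158] [463.59949772 -32.31015892 187.18247266]
22.2167 [ 0.96276876 -0.23349991  1.4291764 ]
[312.99430371 237.3476017 ]
```

View pics/b.png

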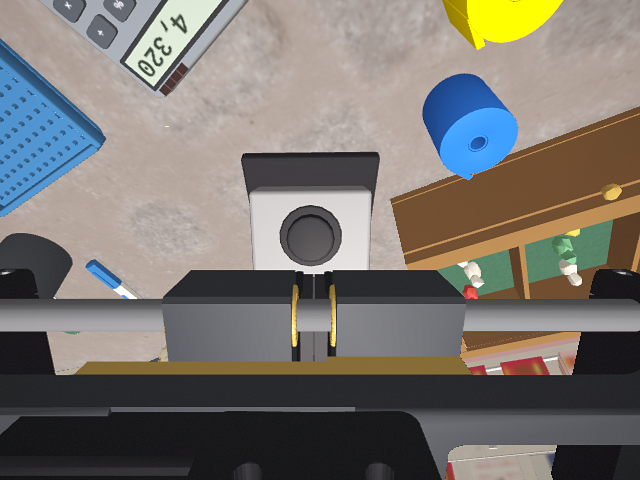

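The button appears at (310,236), against a predicted (313,237), and the block edges run square to the image. The tool is on axis, so I'll press.

```bash
python3 - <<'E'
from cell import bot
from h import *
m=np.load("pics/b.npz");d=np.load("pics/b.npy");W=cloud(d,m);c=np.median(W[226:246,300:320].reshape(-1,3),0);print('button',c.round(1),'axial vs BT',((c-BT)@AX).round(1))
B=BT+(c-BT) if np.linalg.norm(c-BT)<12 else BT
r=rv(-AX,YL);f0=bot.get_obs()['wrist_force']
bot.move_linear(B+8*AX,r,rate=80)
hit=bot.move_linear(B-13*AX,rate=20,threshold=10)
bot.hold(.3);o=bot.get_obs();print(hit,'depth',((o['position']-B)@AX).round(1),(o['wrist_force']-f0).round(1),o['time'])
bot.move_linear(B+12*AX,rate=40);bot.hold(.5)
p,_=bot.get_image("scene");cv2.imwrite("pics/p1.png",cv2.resize(p[95:225,285:375],(400,578),interpolation=3));print(bot.get_obs()['time'])
E
```

```text
button [ 603.8 -280.5   75.8] axial vs BT -1.9
True depth -8.2 [-6.5  3.6  9.6] 24.7583
25.975
```

View pics/p1.png

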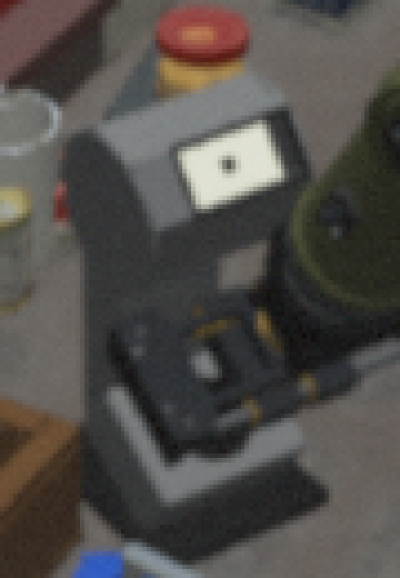

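The window now shows one dot at (229,165), so the first press counted. I'll press two more times, withdraw and look.

```bash
python3 - <<'E'
from cell import bot
from h import *
B=np.array([603.8,-280.5,75.8])
for i in range(2):
    bot.move_linear(B+8*AX,rate=60)
    hit=bot.move_linear(B-13*AX,rate=20,threshold=10)
    bot.hold(.3);o=bot.get_obs();print(hit,((o['position']-B)@AX).round(1),o['time'])
    bot.move_linear(B+12*AX,rate=40);bot.hold(.5)
bot.move_linear(B+120*AX,rate=120);bot.hold(.5)
p,_=bot.get_image("scene");q=p[95:400,180:440];cv2.imwrite("pics/p3.png",cv2.resize(q,(511,600),interpolation=3));print(bot.get_obs()['time'])
E
```

```text
True -8.1 27.3167
True -8.1 29.825
32.5917
```

View pics/p3.png

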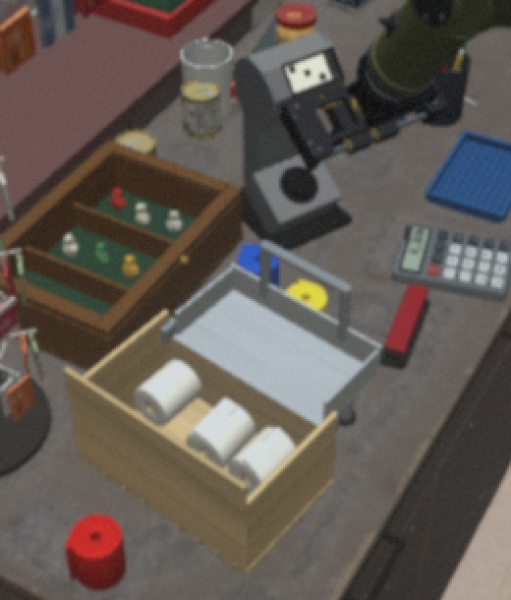

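The window shows three dots diagonally ((296,77), (309,72), (322,68)). The tray is down and empty, the rolls are in the bin, and the calculator and stapler have not moved. I'm handing in the job.

```bash
python3 -c "
from cell import bot
print(bot.close_job())"
```

```text
the job is handed in; nothing more can be done
None
```

The job is handed in: the three rolls are in the bin, the tray is back on its rest, and the tally shows three dots after three presses, at about 33 s of the 67 s allowed.

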